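# Scrub out the tilted glue pot

## Task

Scrub out the empty steel glue pot: with the lever at its side swing it about 30 degrees over towards the robot and leave it standing there, because the carrying bar blocks the way in from straight above. Take the long brush out of its wooden cup and, in line with the leaning pot, feel for the strainer plate inside, press the brush end on its middle with light hand pressure (about 10 N) for half a second, draw the brush up to the mouth and press it down on the plate in the same way once more. Then stand the brush back in its cup, swing the pot back level, fully home on its stop, and leave everything else on the bench where it is.

Things in the scene. Friction and masses are not known exactly. Their poses are not given: they have to be found in the camera images.
- stand: dark wooden stand fixed to the bench: base 170 x 180 x 18 mm (x, y, z), uprights 34 x 14 mm at y = -70 and +70 mm, joined over the pot by a carrying bar (26 mm in x, 14 mm thick, underside 250 mm up). Origin: centre of the underside; x away from the robot, y along the pot's pivot axis, z up. The pivot axis crosses z 130 mm above the origin.
- lever_grip (a point): on the wooden grip of the swing lever, 140 mm to the stand's +y side of the pot's axis (outside the upright), 88 mm from the pivot axis. The grip is 20 mm (x) x 14 mm (y) x 60 mm (z), centred 3 mm below this point. The lever is parallel to the pot's axis and swings with it: z along the lever, outwards; y along the pivot axis.
- pot: plain steel glue pot: outer diameter 100 mm, wall 3 mm, height 120 mm, open top. Origin: on its axis at mid-height, on the pivot; z along its axis to the mouth (60 mm off). Swings from level (stop) to 60 degrees, mouth towards the stand's -x; the stiff pivot (6 N at the lever) stays where left. Inside, a flat strainer plate fills its width at an unknown depth: upper face at z = -42 to -7 mm.
- brush: long round brush, 207 mm in all: scrubbing head 28 mm diameter, 56 mm long, with a flat end; steel stem 8 mm diameter; wooden handle 18 mm diameter from 122 to 207 mm. Upright in the cup at first, head down. Origin: centre of the head's flat end (unpressed); z along the brush to the handle. The head is springy: it gives 1 mm per 2 N, at most 12 mm. About 0.1 kg.
- brush_tip (a point): centre of the flat end of the brush head; it moves with the head as that gives
- cup: turned wooden cup fixed to the bench, in which the brush stands: height 60 mm, outer diameter 58 mm (foot 74 mm), inner diameter 42 mm, inner floor 6 mm above the underside. Origin: centre of its underside, z up.
- jar: closed brown glass jar, 68 mm diameter, 100 mm high, loose; bystander. Origin: centre of the underside.
- tin: closed tin, 60 mm diameter, 75 mm high, loose; bystander. Origin: centre of the underside.
- plane: small brass thumb plane, 75 x 32 x 33 mm, loose; bystander. Origin: centre of the underside.
There are look-alikes about, which are no part of the job. Of the things like the brush, leave any that is red; of the rest the larger one is meant. Of the things that look like the cup, take the one that is farthest from the robot's base at the start.

How it is judged:
On the way, in this order (a step that is already met when the one before it is completed fails the run):
1. the pot leans 24 to 37 degrees towards the robot and stays so with the lever let go (angle between pot's own z axis and vertical between 0.42 and 0.64 rad and contact force between the fingers and anything else below 0.2 N and angular speed of pot below 0.05 rad/s), for 0.3 s.
2. the brush end is pressed on the plate in the leaning pot with 3 to 22 N, within 15 mm of the pot's axis and in line with it within 12 degrees, for 0.3 s (angle between pot's own z axis and vertical between 0.42 and 0.64 rad and x of brush_tip in the frame of pot between -0.015 and 0.015 m and y of brush_tip in the frame of pot between -0.015 and 0.015 m and z of brush_tip in the frame of pot below -0.003 m and angle between the z axis of brush and the z axis of pot, either way round below 0.22 rad and contact force between brush and pot between 3 and 22 N), for 0.3 s.
3. the brush is drawn up so that its end is at least 25 mm above the pot's mid-height, the pot still leaning (angle between pot's own z axis and vertical between 0.42 and 0.64 rad and z of brush_tip in the frame of pot above 0.025 m).
4. the brush end is pressed on the plate a second time, in the same way (all of step 2), for 0.3 s.
At the end, for the whole second after the job is handed in: the pot is level within 3 degrees (0.05 rad) and still, and the brush stands head down on the floor of its cup (end within 10 mm of the floor and 15 mm of the cup's axis, leaning less than 20 degrees), let go and at rest (angle between pot's own z axis and vertical below 0.05 rad and z of brush_tip in the frame of cup below 0.016 m and x of brush_tip in the frame of cup between -0.015 and 0.015 m and y of brush_tip in the frame of cup between -0.015 and 0.015 m and angle between brush's own z axis and vertical below 0.35 rad and linear speed of brush below 0.02 m/s and angular speed of pot below 0.05 rad/s); the robot touches nothing.
It fails at once if the brush is pushed against the pot with more than 40 N (contact force between brush and pot above 40 N).
It fails at once if the jar is moved more than 30 mm or tipped over (distance of jar from where it was at the start of the episode above 0.03 m or angle between jar's own z axis and vertical above 0.5 rad).
It fails at once if the tin is moved more than 30 mm or tipped over (distance of tin from where it was at the start of the episode above 0.03 m or angle between tin's own z axis and vertical above 0.5 rad).
It fails at once if the plane is moved more than 30 mm or tipped over (distance of plane from where it was at the start of the episode above 0.03 m or angle between plane's own z axis and vertical above 0.5 rad).
It also fails if it takes over 72 s, if anything falls off the work surface, if the arm or the gripper's body presses on something with over 40 N, if the wrist force passes 120 N, or if a joint passes its speed limit or range.

## Robot

A 6-joint arm with a two-finger parallel gripper is mounted at the origin on the work surface. World frame = base frame: x ahead of the robot, y to its left, z up, the work surface at z = 0. Lengths are in m, angles in rad, forces in N, time in s.
With the tool pointing down it reaches from about 0.35 to 0.975 m from the base axis. Payload 4.9 kg.
Tool frame: the origin (TCP) lies on the centre line of the jaws, within the pads' length; the fingertips stand manip.tcp_to_tips ahead of it and the grasp point (between the pads) is the TCP (manip.tcp_to_tips is the distance from the TCP to the fingertips, in m); y points along the fingers, z is the direction in which the jaws open and shut, and the axes are right-handed (so a half turn about y gives the same grasp; the last joint's range is limited). The gripper opens to 85 mm and grips with 20 to 120 N. Pads are 22 mm wide; open, the fingers measure 114 mm over their backs; the gripper's body (76 mm by 85 mm) begins 54 mm behind the grasp point. The pads swing forward as they close: fully open they stand 13 mm farther back than shut.
Start: joints at [-1.223, 0.053, 1.613, -0, 1.476, -0.119], TCP at [0.281, -0.558, 0.25] pointing down, gripper open.
Joint ranges: [-3.01, 3.01], [-1.01, 2.22], [0.06, 2.58], [-1.02, 4.17], [0.09, 2.62], [-3.14, 3.14]. Speed limits (rad/s): [2.57, 2.57, 3.14, 3.14, 3.14, 3.14].

## Interface

Orientations are given as a unit quaternion [w, x, y, z].
In Python, from plant import manip gives the robot as it stands.
- The arm moves only by the tool apply_moves, never from a script. Its argument "moves" is a list of rows, each a list of 7 numbers: the gripper's target within -1 to 1 (shut at 1, half-way at 0, fully open at -1), then the shift along the tool's x, y, z in mm, then the turn, a rotation vector about the tool's x, y, z in degrees. A call has 1 to 20 rows; each row shifts and turns the commanded pose from where the row before left it, along the tool's axes as they then stand; what a row does not reach is not made up. A row lasts 1/10 s, in which the tool goes at most 50 mm and 8.59 degrees, less where a joint would pass 70% of its speed; a pose out of reach is approached as far as the arm can. A call with a gripper value outside its range is refused whole. The fingers move at their own pace and stop on an object; the grip force is fixed at half the most. Time passes only in rows, so rows that do not move let the fingers close. It gives the time, the measured TCP pose, the force and the opening at its end, in the units of the state.
- manip.state(): the state, without advancing time (a new reading comes with each control period).
- manip.grab_frame(name): name is "scene" or "top" or "wrist"; returns the picture (420x560x3 uint8, blue, green, red); there is no depth.
- manip.calibration(name): a dict with "mtx" (3x3 intrinsics, pixels), "T" (4x4, takes a point from camera to world coordinates); the wrist camera has in their place "T_tool_cam" (4x4, takes a point from camera to tool coordinates, whose origin is the TCP and whose axes are the tool frame's). Camera axes: x right, y down, z forward; pixel columns grow to the right and rows downward; lengths in m; the calibration is good to about 2 mm. A picture is of the moment at which its call begins: read the wrist's pose just before it. calibration takes no time and is no camera call.
- manip.job_done(): hands the job in, once; it reports no verdict.
The state is a dict: "time": time; "joint_pos": joint angles; "joint_vel": joint speeds; "joint_efforts": joint torques, N m; "tool_pos": TCP position; "tool_rot": TCP orientation; "contact_force": force on the tool from outside, world axes, zero at the start; "ft_torque": the same for the moment, N m; "gripper_width": opening from 0.0 (shut) to 1.0 (fully open).
Only numpy, scipy, OpenCV 4.12 (cv2) and the standard library are available. Lean on these libraries where they do the work, as an engineer would, in place of code of your own. Each camera call takes 0.05 s, during which the arm holds its last target. There are 200 camera calls.

## Working session

There is one attempt and no reset: what is moved stays moved. The work goes in short steps, Python scripts to look and compute and a tool call to move; the robot and the scene stay as the last step left them, time stands still between calls to the robot, and variables do not carry over. Pictures are saved under pics/ and viewed, about 8 in all and at most 12, crops included, and the job is handed in when it is done.

Besides the shell and the picture viewer there is one more tool, called after "Call:" as name([rows], argument=value, ...), one row to a line, values as JSON. apply_moves: Moves the arm, as the interface text tells. Its arguments: {"type":"object","properties":{"moves":{"type":"array","items":{"type":"array","items":{"type":"number"}}}},"required":["moves"]}

```bash
mkdir -p pics; ls; python3 - <<'E'
from plant import manip
import cv2,numpy as np
np.set_printoptions(precision=4,suppress=True)
a=manip.grab_frame("scene");b=manip.grab_frame("top")
cv2.imwrite("pics/scene0.png",a);cv2.imwrite("pics/top0.png",b)
for n in("scene","top","wrist"):print(n,manip.calibration(n))
print(manip.state(),manip.tcp_to_tips)
E
```

```text
pics
scene {'mtx': array([[473.1896,   0.    , 273.8224],
       [  0.    , 473.1896, 203.4845],
       [  0.    ,   0.    ,   1.    ]]), 'T': array([[-0.7395,  0.4477, -0.5027,  1.1791],
       [ 0.6729,  0.5104, -0.5354,  0.7366],
       [ 0.0168, -0.7342, -0.6787,  1.0372],
       [ 0.    ,  0.    ,  0.    ,  1.    ]])}
top {'mtx': array([[507.2781,   0.    , 279.2321],
       [  0.    , 507.2781, 199.6948],
       [  0.    ,   0.    ,   1.    ]]), 'T': array([[ 0.0256, -0.9959,  0.0866,  0.3932],
       [-0.9996, -0.0245,  0.0129,  0.03  ],
       [-0.0107, -0.0869, -0.9962,  1.6297],
       [ 0.    ,  0.    ,  0.    ,  1.    ]])}
wrist {'mtx': array([[324.0896,   0.    , 276.3082],
       [  0.    , 324.0896, 211.6888],
       [  0.    ,   0.    ,   1.    ]]), 'T_tool_cam': array([[-0.0004,  0.9534,  0.3017, -0.0782],
       [-0.0011, -0.3017,  0.9534, -0.1234],
       [ 1.    ,  0.0001,  0.0011, -0.0001],
       [ 0.    ,  0.    ,  0.    ,  1.    ]])}
{'time': 0.1, 'joint_pos': array([-1.223 ,  0.0533,  1.6142, -0.    ,  1.476 , -0.119 ]), 'joint_vel': array([-0.0001, -0.0008, -0.0028,  0.0003, -0.0013, -0.0015]), 'joint_efforts': array([ -0.    , -39.4905, -37.1363,  -0.0002,   0.0039,  -0.    ]), 'tool_pos': array([ 0.2811, -0.5576,  0.2492]), 'tool_rot': array([ 0.1635, -0.1636,  0.6886, -0.6873]), 'contact_force': array([0.5149, 0.0537, 0.1291]), 'ft_torque': array([0.0074, 0.0176, 0.0221]), 'gripper_width': 0.9976724922687612} 0.019
```

View pics/scene0.png

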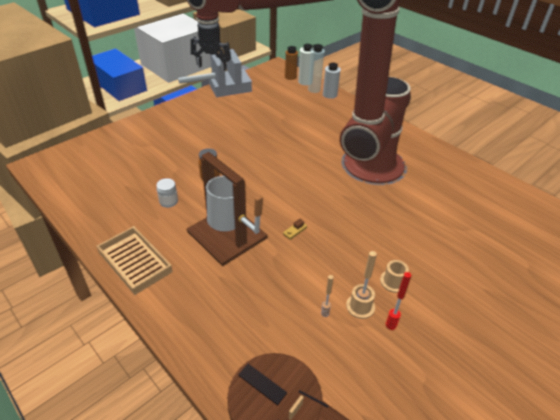

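View pics/top0.png

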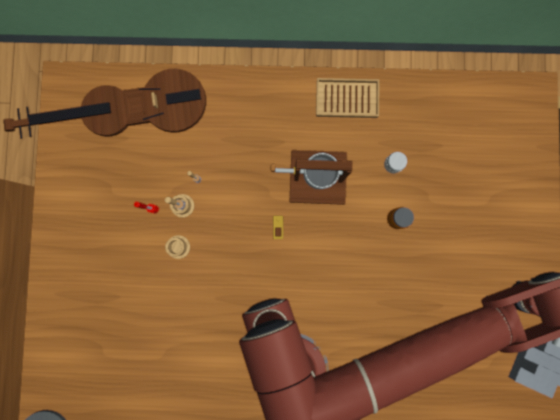

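Both views agree. Brush-like things (scene): small one at (328,297), red one at (399,300), and the large natural one standing in a cup at (367,280). The large non-red one is meant. Cups: (362,300) and (396,275). In top these are (181,205) and (178,247), so the first is farther from the base at the bottom. An enlarged crop will confirm this.

```bash
python3 - <<'E'
import cv2,numpy as np
a=cv2.imread("pics/scene0.png");b=cv2.imread("pics/top0.png")
f=lambda i,x,y,w,h,s:cv2.resize(i[y:y+h,x:x+w],(w*s,h*s),interpolation=cv2.INTER_CUBIC)
L=np.vstack([f(b,260,140,100,75,4),f(b,130,160,100,75,4)[:300]])
R=np.vstack([f(a,185,140,100,75,4)[:0],f(a,180,140,100,125,3)[:,:300],f(a,310,245,100,75,3)])
R=np.pad(R,((0,0),(0,100),(0,0)))
cv2.imwrite("pics/crop1.png",np.hstack([L,R]))
print(R.shape)
E
```

```text
Traceback (most recent call last):
ValueError: all the input array dimensions except for the concatenation axis must match exactly, but along dimension 1, the array at index 0 has size 400 and the array at index 1 has size 300
```

```bash
python3 - <<'E'
import cv2,numpy as np
a=cv2.imread("pics/scene0.png");b=cv2.imread("pics/top0.png")
f=lambda i,x,y,w,h,s:cv2.resize(i[y:y+h,x:x+w],(w*s,h*s),interpolation=cv2.INTER_CUBIC)
L=np.vstack([f(b,260,140,100,75,4),f(b,130,185,100,75,4)])
R=np.vstack([f(a,185,140,100,75,4)*0+f(a,180,145,100,75,4),f(a,315,245,100,75,4)])
cv2.imwrite("pics/crop1.png",np.hstack([L,R]))
E
```

```text
(no output)
```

View pics/crop1.png

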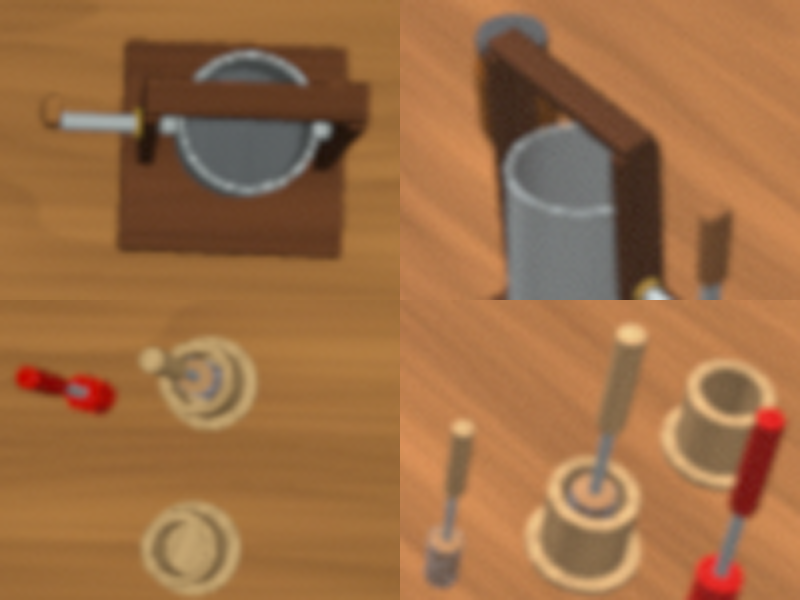

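Crop confirms it: the large non-red brush stands in the cup at top (181,205), the one farther from the base; its handle end is at scene (373,253), top (168,200). The stand base corners are at top (291,150.5), (346.5,152.5), (345,204.5), (290,202). The lever grip is at scene (259,205).

```bash
cat > h.py <<'E'
import numpy as np,cv2
from plant import manip
from scipy.spatial.transform import Rotation as R
np.set_printoptions(precision=4,suppress=True)
C={n:manip.calibration(n) for n in("scene","top")}
def ray(n,u,v,T=None,m=None):
    T=C[n]["T"] if T is None else T; m=C[n]["mtx"] if m is None else m
    d=T[:3,:3]@np.linalg.solve(m,[u,v,1]);return T[:3,3],d/np.linalg.norm(d)
def onz(n,u,v,z,**k):
    o,d=ray(n,u,v,**k);return o+d*(z-o[2])/d[2]
def tri(rs):
    A=sum(np.eye(3)-np.outer(d,d) for o,d in rs);b=sum((np.eye(3)-np.outer(d,d))@o for o,d in rs)
    p=np.linalg.solve(A,b);return p,[np.linalg.norm(np.cross(p-o,d)) for o,d in rs]
def proj(n,p,T=None,m=None):
    T=C[n]["T"] if T is None else T; m=C[n]["mtx"] if m is None else m
    q=T[:3,:3].T@(np.asarray(p)-T[:3,3]);q=m@q;return q[:2]/q[2]
def rot(q):return R.from_quat(np.roll(q,-1)).as_matrix()
E
python3 - <<'E'
from h import *
c=[onz("top",*p,0.018) for p in [(290.8,150.5),(346.5,152.5),(345,204.5),(290,202)]]
print(np.array(c),np.mean(c,0))
x=(c[0]+c[1]-c[2]-c[3]);x/=np.linalg.norm(x);y=c[0]+c[3]-c[1]-c[2];y/=np.linalg.norm(y)
print(np.degrees(np.arctan2(x[1],x[0])),np.degrees(np.arctan2(-y[0],y[1])))
print("brush top",tri([ray("scene",373,253),ray("top",168,200)]))
# cup rim & brush
cr=lambda x,y:(130+x/4,185+(y-300)/4)
print("cup rim",onz("top",*cr(211,380),0.06),"empty",onz("top",*cr(191,548),.06))
print("cup rim scene",onz("scene",315+(592-400)/4,245+(494-300)/4,.06))
print("grip",tri([ray("scene",259,205),ray("top",272.5,167)]))
print("bar L,R end top", onz("top",260+140/4,140+100/4,.264),onz("top",260+368/4,140+102/4,.264))
print("pot mouth",onz("top",260+247/4,140+122/4,.19))
print("plane",onz("top",278,228,.02),"tins",onz("top",397,162,.08),onz("top",402,217,.1))
E
```

```text
[[ 0.693   0.0177  0.018 ]
 [ 0.6907 -0.1612  0.018 ]
 [ 0.5231 -0.1588  0.018 ]
 [ 0.5268  0.0163  0.018 ]] [ 0.6084 -0.0715  0.018 ]
-0.17847160164595077 -0.9616059221418454
brush top (array([0.5078, 0.3616, 0.2106]), [np.float64(0.00030572497124793196), np.float64(0.00030572497124790724)])
cup rim [0.5057 0.3498 0.06  ] empty [0.3754 0.3598 0.06  ]
cup rim scene [0.5115 0.3632 0.06  ]
grip (array([0.6065, 0.0703, 0.2199]), [np.float64(0.0011890445185400898), np.float64(0.0011890445185402292)])
bar L,R end top [0.6076 0.0072 0.264 ] [ 0.6099 -0.1474  0.264 ]
pot mouth [ 0.6052 -0.0708  0.19  ]
plane [0.443  0.0524 0.02  ] tins [ 0.6533 -0.3095  0.08  ] [ 0.483 -0.321  0.1  ]
```

```bash
cat >> h.py <<'E'
def pose():
    s=manip.state();return s,np.array(s["tool_pos"]),rot(s["tool_rot"])
def frame(y,z):
    y=np.array(y,float);y/=np.linalg.norm(y);z=np.array(z,float);z-=y*(z@y);z/=np.linalg.norm(z)
    return np.c_[np.cross(y,z),y,z]
def to(p,M=None):
    "shift in current tool axes (mm), then rotvec (deg) in tool axes"
    s,q,T=pose();M=T if M is None else M
    print("t",s["time"],"shift tool mm",T.T@(np.array(p)-q)*1e3,"turn deg",np.degrees(R.from_matrix(T.T@M).as_rotvec()))
E
python3 - <<'E'
from h import *
s,p,T=pose();print(T)
print("red top",tri([ray("scene",407.5,274.5),ray("top",137,204.5)]))
print("small top",tri([ray("scene",315+62/4,245+128/4),ray("top",190,173)]),onz("top",197,178,0.02))
to([.648,.069,.30],frame([0,0,-1],[0,1,0]))
E
```

```text
[[-0.893  -0.0007  0.45  ]
 [-0.45    0.0018 -0.893 ]
 [-0.0002 -1.     -0.0019]]
red top (array([0.4936, 0.4506, 0.203 ]), [np.float64(0.00017583065604819952), np.float64(0.00017583065604827089)])
small top (array([0.5939, 0.3147, 0.1497]), [np.float64(0.0006557676676063052), np.float64(0.000655767667606561)]) [0.5964 0.3159 0.02  ]
t 0.1 shift tool mm [-609.6873  -49.9671 -394.5515] turn deg [   0.019  -153.254    -0.1477]
```

Call:
apply_moves([
  [1, 0, -50, 0, 0, 0, 0],
  [1, 0, -50, 0, 0, 0, 0],
  [1, 0, -30, 0, 0, 0, 0],
  [1, -41.7, 0, -25.8, 0, 0, 0],
  [1, -41.7, 0, -25.8, 0, 0, 0],
  [1, -41.7, 0, -25.8, 0, 0, 0],
  [1, -41.7, 0, -25.8, 0, 0, 0],
  [1, -41.7, 0, -25.8, 0, 0, 0],
  [1, -41.7, 0, -25.8, 0, 0, 0],
  [1, -41.7, 0, -25.8, 0, 0, 0],
  [1, -41.7, 0, -25.8, 0, 0, 0],
  [1, -41.7, 0, -25.8, 0, 0, 0],
  [1, -41.7, 0, -25.8, 0, 0, 0],
  [1, -41.7, 0, -25.8, 0, 0, 0],
  [1, -41.7, 0, -25.8, 0, 0, 0],
  [1, -41.7, 0, -25.8, 0, 0, 0],
  [1, -41.7, 0, -25.8, 0, 0, 0],
  [1, -41.7, 0, -25.8, 0, 0, 0],
])

```text
time: 1.9
tool_pos: [0.6663, 0.0709, 0.3796]
tool_rot: [0.163, -0.164, 0.688, -0.688]
contact_force: [1.0, -0.7, -0.3]
gripper_width: -0.003
```

Call:
apply_moves([
  [1, 0, 0, 0, 0, -8.5, 0],
  [1, 0, 0, 0, 0, -8.5, 0],
  [1, 0, 0, 0, 0, -8.5, 0],
  [1, 0, 0, 0, 0, -8.5, 0],
  [1, 0, 0, 0, 0, -8.5, 0],
  [1, 0, 0, 0, 0, -8.5, 0],
  [1, 0, 0, 0, 0, -8.5, 0],
  [1, 0, 0, 0, 0, -8.5, 0],
  [1, 0, 0, 0, 0, -8.5, 0],
  [1, 0, 0, 0, 0, -8.5, 0],
  [1, 0, 0, 0, 0, -8.5, 0],
  [1, 0, 0, 0, 0, -8.5, 0],
  [1, 0, 0, 0, 0, -8.5, 0],
  [1, 0, 0, 0, 0, -8.5, 0],
  [1, 0, 0, 0, 0, -8.5, 0],
  [1, 0, 0, 0, 0, -8.5, 0],
  [1, 0, 0, 0, 0, -8.5, 0],
  [1, 0, 0, 0, 0, -8.5, 0],
])

```text
time: 3.7
tool_pos: [0.6655, 0.069, 0.3794]
tool_rot: [-0.707, 0.707, 0.0, -0.001]
contact_force: [0.9, -0.6, -0.1]
gripper_width: -0.003
```

```bash
python3 - <<'E'
from h import *
s,p,T=pose();print(s["time"],p,T,s["contact_force"],s["gripper_width"],s["joint_pos"])
to([.665,.069,.224],frame([0,0,-1],[0,1,0]))
w=manip.grab_frame("wrist");cv2.imwrite("pics/w1.png",w)
c=manip.calibration("wrist");K=np.eye(4);K[:3,:3]=T;K[:3,3]=p;W=K@c["T_tool_cam"]
for q in([.607,.069,.245],[.508,.361,.213],[.607,-.071,.19]):print(proj("",q,W,c["mtx"]))
E
```

```text
3.7 [0.6655 0.069  0.3794] [[ 1.     -0.0014 -0.0017]
 [ 0.0017 -0.      1.    ]
 [-0.0014 -1.     -0.    ]] [ 0.8783 -0.5636 -0.1448] -0.0025252597916744926 [-0.0078  0.1135  1.3368 -0.      1.6926 -1.5803]
t 3.7 shift tool mm [ -0.2849 155.4402   0.0247] turn deg [ 0.0001  0.0958 -0.078 ]
[276.0886 133.3043]
[651.9389   0.5693]
[126.8505 128.8606]
```

Call:
apply_moves([
  [1, 0, 45, 0, 0, 0, 0],
  [1, 0, 45, 0, 0, 0, 0],
  [1, 0, 40, 0, 0, 0, 0],
  [1, 0, 25, 0, 0, 0, 0],
  [1, 0, 0, 0, 0, 0, 0],
  [1, -15, 0, 0, 0, 0, 0],
  [1, -8, 0, 0, 0, 0, 0],
  [1, -5, 0, 0, 0, 0, 0],
  [1, -4, 0, 0, 0, 0, 0],
  [1, -4, 0, 0, 0, 0, 0],
  [1, 0, 0, 0, 0, 0, 0],
])

```text
time: 4.85
tool_pos: [0.6295, 0.0692, 0.2257]
tool_rot: [0.707, -0.707, 0.001, -0.002]
contact_force: [-0.2, -0.5, -0.9]
gripper_width: 0.001
```

Call:
apply_moves([
  [1, -4, 0, 0, 0, 0, 0],
  [1, -4, 0, 0, 0, 0, 0],
  [1, -4, 0, 0, 0, 0, 0],
  [1, -4, 0, 0, 0, 0, 0],
  [1, -4, 0, 0, 0, 0, 0],
  [1, -4, 0, 0, 0, 0, 0],
])

```text
time: 5.45
tool_pos: [0.6071, 0.0692, 0.2255]
tool_rot: [0.707, -0.707, -0.0, -0.003]
contact_force: [6.7, 0.5, -2.3]
gripper_width: 0.005
```

Call:
apply_moves([
  [1, -4, 0, 0, 0, 0, 0],
  [1, -4, 0, 0, 0, 0, 0],
  [1, -4, 0, 0, 0, 0, 0],
  [1, -4, 0, 0, 0, 0, 0],
  [1, 0, 0, 0, 0, 0, 0],
])

```text
time: 5.95
tool_pos: [0.5909, 0.0692, 0.2261]
tool_rot: [-0.707, 0.707, 0.0, 0.003]
contact_force: [5.8, 0.2, -0.5]
gripper_width: 0.0
```

Call:
apply_moves([
  [1, -4, 0, 0, 0, 0, 0],
  [1, -3, 0, 0, 0, 0, 0],
  [1, 0, 0, 0, 0, 0, 0],
  [1, 10, 0, 0, 0, 0, 0],
  [1, 10, -20, 0, 0, 0, 0],
  [1, 0, -50, 0, 0, 0, 0],
  [1, 0, -50, 0, 0, 0, 0],
  [0, 0, -50, 0, 0, 0, 0],
  [0, 0, 0, 0, 0, 0, 0],
])

```text
time: 6.85
tool_pos: [0.605, 0.0692, 0.4056]
tool_rot: [-0.707, 0.707, 0.004, 0.007]
contact_force: [-0.2, 0.4, 0.7]
gripper_width: 0.334
```

```bash
python3 - <<'E'
from h import *
a=manip.grab_frame("scene");b=manip.grab_frame("top");cv2.imwrite("pics/s2.png",a);cv2.imwrite("pics/t2.png",b)
f=lambda i,x,y,w,h,s:cv2.resize(i[y:y+h,x:x+w],(w*s,h*s),interpolation=cv2.INTER_CUBIC)
cv2.imwrite("pics/c2.png",np.hstack([f(b,255,130,100,150,4),f(a,180,135,100,150,4)]))
s,p,T=pose();print(s["time"],p,s["gripper_width"])
for d in(26,28,30,32,34):
    t=np.radians(d);u=np.array([-np.sin(t),0,np.cos(t)]);o=np.array([.607,-.071,.13])
    m=o+.06*u; g=o+[0,.14,0]+.115*u
    n=np.array([np.cos(t),0,np.sin(t)])
    for nm in("scene","top"):print(d,nm,"mouth",proj(nm,m),"near rim -n",proj(nm,m-.05*n),"grip top",proj(nm,g))
E
```

```text
6.95 [0.6034 0.0692 0.3975] 0.49134749402146516
26 scene mouth [232.2266 184.172 ] near rim -n [244.9019 183.2964] grip top [272.8536 192.1214]
26 top mouth [321.4983 179.2635] near rim -n [320.6685 195.5811] grip top [272.0681 184.4182]
28 scene mouth [232.768  184.1458] near rim -n [245.213  183.8055] grip top [273.8707 192.0475]
28 top mouth [321.4624 179.9509] near rim -n [320.6008 196.0304] grip top [272.0499 185.7758]
30 scene mouth [233.2993 184.1427] near rim -n [245.4996 184.3356] grip top [274.8632 192.0211]
30 top mouth [321.4252 180.6284] near rim -n [320.533  196.4492] grip top [272.0334 187.1119]
32 scene mouth [233.8199 184.1625] near rim -n [245.7616 184.8861] grip top [275.8298 192.0417]
32 top mouth [321.3866 181.2952] near rim -n [320.4652 196.8372] grip top [272.0186 188.4247]
34 scene mouth [234.3293 184.2051] near rim -n [245.9988 185.4561] grip top [276.7694 192.109 ]
34 top mouth [321.3468 181.9505] near rim -n [320.3975 197.1941] grip top [272.0058 189.7121]
```

View pics/c2.png

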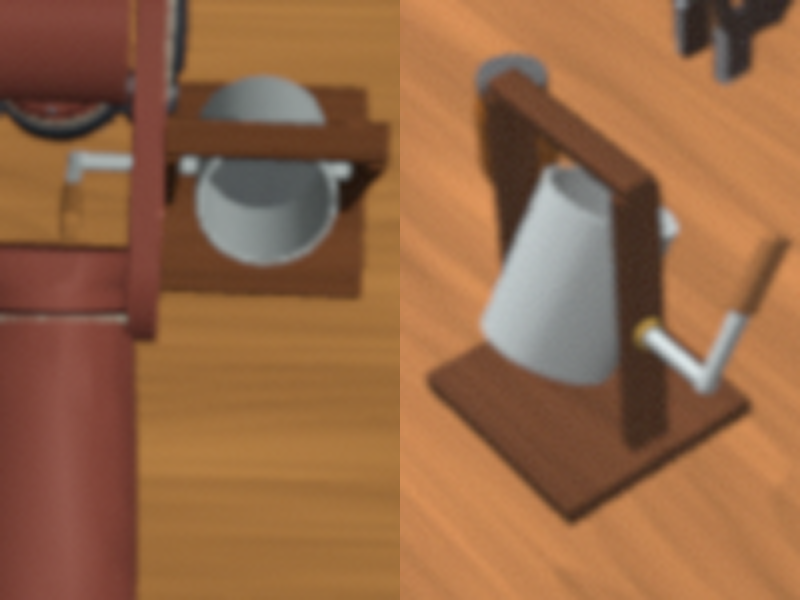

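The pot leans: near rim at top (321,196.5), grip top at scene (276,195), which gives about 31°. Next is the brush.

Call:
apply_moves([
  [0, -13.6, 9.6, 41.7, 0, 0, 0],
  [0, -13.6, 9.6, 41.7, 0, 0, 0],
  [0, -13.6, 9.6, 41.7, 0, 0, 0],
  [0, -13.6, 9.6, 41.7, 0, 0, 0],
  [0, -13.6, 9.6, 41.7, 0, 0, 0],
  [0, -13.6, 9.6, 41.7, 0, 0, 0],
  [0, -13.6, 9.6, 41.7, 0, 0, 0],
  [0, 0, 0, 0, 0, 0, 0],
  [0, 0, 0, 0, 0, 0, 0],
])

```text
time: 7.85
tool_pos: [0.5076, 0.3619, 0.325]
tool_rot: [-0.706, 0.708, -0.002, -0.001]
contact_force: [0.7, -0.2, 1.2]
gripper_width: 0.502
```

```bash
python3 - <<'E'
from h import *
s,p,T=pose();w=manip.grab_frame("wrist");cv2.imwrite("pics/w2.png",w);print(s["time"],p,s["gripper_width"],s["joint_pos"])
c=manip.calibration("wrist");K=np.eye(4);K[:3,:3]=T;K[:3,3]=p;W=K@c["T_tool_cam"];np.save("W2.npy",W)
print(proj("",[.508,.361,.213],W,c["mtx"]),proj("",[.508,.357,.06],W,c["mtx"]))
E
```

```text
7.85 [0.5076 0.3619 0.325 ] 0.501916548727635 [ 0.5002  0.0189  1.5243 -0.0004  1.6036 -1.0681]
[275.122  214.8329] [272.7586 176.1627]
```

View pics/w2.png

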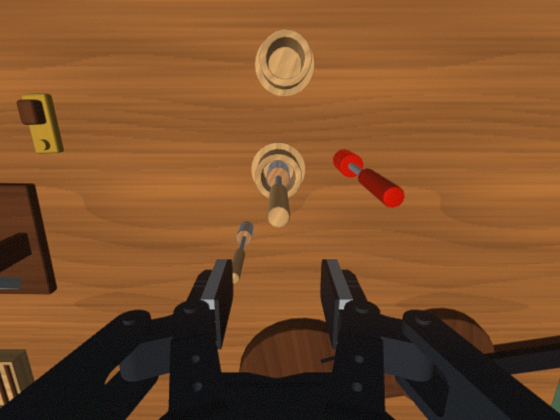

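Wrist view: brush handle end at (279,216), cup rim around (278,168), red brush right (395,197), empty cup at (284,62).

```bash
python3 - <<'E'
from h import *
W=np.load("W2.npy");m=manip.calibration("wrist")["mtx"];k=dict(T=W,m=m)
print("handle",onz("",279,216,.213,**k))
w=cv2.imread("pics/w2.png");h=cv2.cvtColor(w,cv2.COLOR_BGR2HSV)
print(h[216,279],h[170,255],h[148,278],h[150,230])
mk=((h[...,1]<150)&(h[...,2]>120)).astype(np.uint8)[130:230,240:315]
n,l,st,ct=cv2.connectedComponentsWithStats(mk)
for i in range(1,n):
    if st[i,4]>20:print(st[i,:5]+[240,130,0,0,0],ct[i]+[240,130])
for q in([.508,.357,.06],[.508,.361,.06]):
  print([proj("",np.array(q)+[dx,dy,0],W,m) for dx,dy in((.029,0),(-.029,0),(0,.029),(0,-.029))])
E
```

```text
handle [0.5089 0.364  0.213 ]
[ 16 133 213] [ 16 129 197] [ 16 133 174] [ 14 172 156]
[ 251  142   54   85 2168] [277.911  176.5609]
[array([272.8821, 199.2184]), array([272.6297, 152.0728]), array([296.6304, 176.1329]), array([248.9019, 176.1924])]
[array([276.1032, 199.2153]), array([275.9953, 152.0675]), array([299.9243, 176.1288]), array([252.1916, 176.1883])]
```

```bash
python3 - <<'E'
from h import *
W=np.load("W2.npy");m=manip.calibration("wrist")["mtx"];k=dict(T=W,m=m)
c=onz("",278,168.7,.004,**k);print("cup",c,[proj("",c+[dx,dy,0],W,m) for dx,dy in((.037,0),(-.037,0),(0,.037),(0,-.037))])
to([.509,.3635,.169],frame([0,0,-1],[0,1,0]))
E
```

```text
cup [0.5085 0.3634 0.004 ] [array([278.0122, 194.7038]), array([277.9871, 141.3827]), array([304.812 , 168.6639]), array([251.2071, 168.7361])]
t 7.9 shift tool mm [  1.0218 157.0293   2.7023] turn deg [ 0.1225 -0.2391 -0.1624]
```

Call:
apply_moves([
  [0, 1, 40, 2, 0, 0, 0],
  [0, 0, 40, 0, 0, 0, 0],
  [0, 0, 40, 0, 0, 0, 0],
  [0, 0, 25, 0, 0, 0, 0],
  [0, 0, 10, 0, 0, 0, 0],
  [0, 0, 0, 0, 0, 0, 0],
  [1, 0, 0, 0, 0, 0, 0],
  [1, 0, 0, 0, 0, 0, 0],
  [1, 0, 0, 0, 0, 0, 0],
  [1, 0, 0, 0, 0, 0, 0],
  [1, 0, 0, 0, 0, 0, 0],
  [1, 0, 0, 0, 0, 0, 0],
])

```text
time: 9.1
tool_pos: [0.5106, 0.364, 0.1744]
tool_rot: [0.708, -0.707, 0.001, -0.002]
contact_force: [1.9, -0.9, 2.5]
gripper_width: 0.189
```

Call:
apply_moves([
  [1, 0, -10, 0, 0, 0, 0],
  [1, 0, -25, 0, 0, 0, 0],
  [1, 0, -40, 0, 0, 0, 0],
  [1, 0, -45, 0, 0, 0, 0],
  [1, 0, -45, 0, 0, 0, 0],
  [1, 0, -45, 0, 0, 0, 0],
  [1, 0, -45, 0, 0, 0, 0],
  [1, 0, 0, 0, 0, 0, 0],
])

```text
time: 9.9
tool_pos: [0.5105, 0.3643, 0.4374]
tool_rot: [0.709, -0.705, -0.002, -0.005]
contact_force: [0.6, -0.5, -0.4]
gripper_width: 0.196
```

```bash
cat >> h.py <<'E'
th=np.radians(31);U=np.array([-np.sin(th),0,np.cos(th)]);O=np.array([.607,-.072,.13]);ST=.168
MP=frame(-U,[0,1,0])
E
python3 - <<'E'
from h import *
s,p,T=pose();print(p,s["contact_force"],s["gripper_width"])
to(O+U*(ST+.18),MP)
w=manip.grab_frame("wrist");cv2.imwrite("pics/w3.png",w)
c=manip.calibration("wrist");K=np.linalg.inv(c["T_tool_cam"])
for q in([0,.168,0],[0,.168-.207,0],[0,.168-.122,0]):
    a=K[:3,:3]@np.array(q)+K[:3,3];a=c["mtx"]@a;print(a[:2]/a[2])
E
```

```text
[0.5105 0.3643 0.4374] [ 0.6282 -0.5435 -0.371 ] 0.19566743891405283
t 9.9 shift tool mm [ -81.0437    5.425  -436.6769] turn deg [ -0.2997  -0.3263 -30.3831]
[275.9905 195.2035]
[274.7517 359.4998]
[275.581  249.5206]
```

View pics/w3.png

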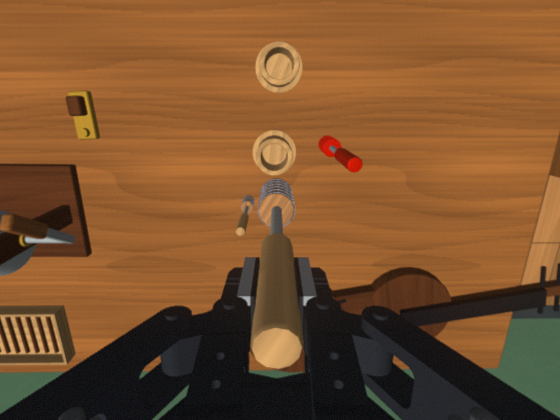

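Call:
apply_moves([
  [1, -9, 0.6, -48.5, 0, 0, 0],
  [1, -9, 0.6, -48.5, 0, 0, 0],
  [1, -9, 0.6, -48.5, 0, 0, 0],
  [1, -9, 0.6, -48.5, 0, 0, 0],
  [1, -9, 0.6, -48.5, 0, 0, 0],
  [1, -9, 0.6, -48.5, 0, 0, 0],
  [1, -9, 0.6, -48.5, 0, 0, 0],
  [1, -9, 0.6, -48.5, 0, 0, 0],
  [1, -9, 0.6, -48.5, 0, 0, 0],
  [1, 0, 0, 0, 0, 0, -7.6],
  [1, 0, 0, 0, 0, 0, -7.6],
  [1, 0, 0, 0, 0, 0, -7.6],
  [1, 0, 0, 0, 0, 0, -7.6],
  [1, 0, 0, 0, 0, 0, 0],
  [1, 0, 0, 0, 0, 0, 0],
])

```text
time: 11.45
tool_pos: [0.4262, -0.0725, 0.4207]
tool_rot: [-0.683, 0.683, 0.182, 0.186]
contact_force: [1.5, -0.0, -0.4]
gripper_width: 0.195
```

```bash
python3 - <<'E'
from h import *
s,p,T=pose();print(p,s["contact_force"],s["joint_pos"])
to(O+U*(ST+.08),MP)
for n in("scene","top"):cv2.imwrite(f"pics/{n}4.png",manip.grab_frame(n))
w=manip.grab_frame("wrist");cv2.imwrite("pics/w4.png",w)
E
```

```text
[ 0.4262 -0.0725  0.4207] [ 1.4771 -0.024  -0.4337] [-0.4861 -0.8187  2.0437  0.2375  1.4451 -2.0246]
t 11.45 shift tool mm [ 6.614  94.2416  0.6888] turn deg [ 0.0837 -0.2853 -0.8448]
```

View pics/w4.png

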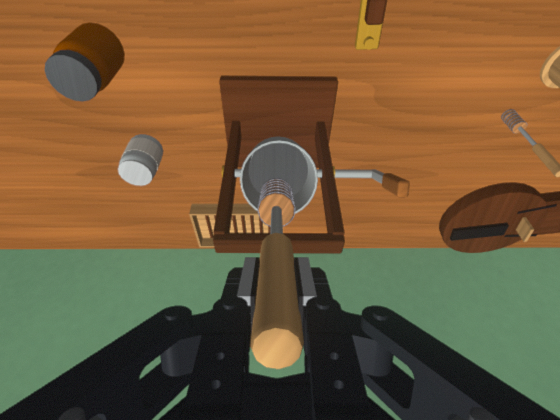

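Wrist view down the leaning pot: mouth spans columns 240–318 and rows 139–218, centre (279,179). Bar at row 243. I'll check this against the predicted mouth.

```bash
python3 - <<'E'
from h import *
s,p,T=pose();c=manip.calibration("wrist");K=np.eye(4);K[:3,:3]=T;K[:3,3]=p;W=K@c["T_tool_cam"];m=c["mtx"]
n=np.cross([0,1,0],U)
for d in (28,31,34):
    t=np.radians(d);u=np.array([-np.sin(t),0,np.cos(t)]);n=np.cross([0,1,0],u);q=O+.06*u
    print(d,proj("",q,W,m),[proj("",q+v,W,m) for v in(.05*n,-.05*n,[0,.05,0],[0,-.05,0])])
print("grip tip",proj("",O+[0,.14,0]+.115*U,W,m),"bar",proj("",[.594,-.072,.264],W,m))
E
```

```text
28 [276.6794 180.1743] [array([276.7643, 216.8295]), array([276.5872, 140.38  ]), array([315.8859, 180.0903]), array([237.497 , 180.2582])]
31 [276.6739 177.7559] [array([276.7582, 215.2335]), array([276.5833, 137.5489]), array([315.9744, 177.671 ]), array([237.3975, 177.8408])]
34 [276.6684 175.3023] [array([276.7519, 213.474 ]), array([276.5799, 134.8446]), array([316.0484, 175.2164]), array([237.3128, 175.3881])]
grip tip [402.8603 186.8861] bar [276.7431 237.9832]
```

Call:
apply_moves([
  [1, 8, 30, 2.5, 0, 0, -0.4],
  [1, 0, 40, 0, 0, 0, 0],
  [1, 0, 25, 0, 0, 0, 0],
  [1, 0, 0, 0, 0, 0, 0],
  [1, 0, 0, 0, 0, 0, 0],
])

```text
time: 12.1
tool_pos: [0.4827, -0.07, 0.345]
tool_rot: [-0.682, 0.682, 0.186, 0.188]
contact_force: [0.7, -0.4, -1.2]
gripper_width: 0.196
```

```bash
sed -i 's/radians(31)/radians(30.5)/; s/O=np.array.*ST/O=np.array([.608,-.070,.13]);ST/' h.py; cat >> h.py <<'E'
def potf():
    s,p,T=pose();M=np.c_[np.cross([0,1,0],U),[0,1,0],U]
    f=np.array(s["contact_force"])
    print("t",s["time"],"tip in pot mm",M.T@(p+T[:,1]*ST-O)*1e3,"ang",np.degrees(np.arccos(-T[:,1]@U)),"F pot",M.T@f,"|F|",np.linalg.norm(f),s["gripper_width"])
E
python3 - <<'E'
from h import *
potf();to(O+U*(ST+.01),MP)
E
```

```text
t 12.1 tip in pot mm [ 1.6895 -0.2113 80.8902] ang 0.20186921589489484 F pot [-0.0262 -0.3678 -1.3471] |F| 1.3966740661430372 0.19610884007089352
t 12.1 shift tool mm [-1.3649 70.8849  0.0997] turn deg [ 0.0629 -0.185   0.1918]
```

Call:
apply_moves([
  [1, -1, 30, 0, 0, 0, 0],
  [1, 0, 25, 0, 0, 0, 0],
  [1, 0, 15, 0, 0, 0, 0],
  [1, 0, 5, 0, 0, 0, 0],
  [1, 0, 3, 0, 0, 0, 0],
])

```text
time: 12.6
tool_pos: [0.5219, -0.0708, 0.2793]
tool_rot: [-0.681, 0.682, 0.187, 0.19]
contact_force: [-0.1, -0.1, 0.3]
gripper_width: 0.198
```

Call:
apply_moves([
  [1, 0, 3, 0, 0, 0, 0],
  [1, 0, 3, 0, 0, 0, 0],
  [1, 0, 0, 0, 0, 0, 0],
])

```text
time: 12.9
tool_pos: [0.5245, -0.0706, 0.2729]
tool_rot: [-0.681, 0.682, 0.186, 0.19]
contact_force: [-0.3, 0.0, -1.7]
gripper_width: 0.192
```

```bash
python3 -c "
from h import *
potf()"
```

```text
t 12.9 tip in pot mm [ 1.5223 -1.0181 -2.4937] ang 0.3661392795511632 F pot [-1.131   0.0183 -1.3646] |F| 1.7724721169485782 0.1920310456404516
```

Call:
apply_moves([
  [1, 0, 2, 0, 0, 0, 0],
  [1, 0, 2, 0, 0, 0, 0],
  [1, 0, 2, 0, 0, 0, 0],
  [1, 0, 0, 0, 0, 0, 0],
])

```text
time: 13.3
tool_pos: [0.5274, -0.0704, 0.2668]
tool_rot: [-0.681, 0.682, 0.186, 0.189]
contact_force: [0.1, -0.1, -0.7]
gripper_width: 0.194
```

Call:
apply_moves([
  [1, 0, 2, 0, 0, 0, 0],
  [1, 0, 2, 0, 0, 0, 0],
  [1, 0, 0, 0, 0, 0, 0],
])

```text
time: 13.6
tool_pos: [0.5294, -0.0705, 0.2633]
tool_rot: [-0.681, 0.682, 0.186, 0.189]
contact_force: [-0.2, 0.1, -0.9]
gripper_width: 0.195
```

Noise is about 1 N and there is no contact yet (tip about −13 mm). I'll keep feeling.

Call:
apply_moves([
  [1, 0, 2, 0, 0, 0, 0],
  [1, 0, 2, 0, 0, 0, 0],
  [1, 0, 0, 0, 0, 0, 0],
])

```text
time: 13.9
tool_pos: [0.5315, -0.0705, 0.2599]
tool_rot: [-0.681, 0.682, 0.186, 0.189]
contact_force: [-0.5, 0.2, -1.9]
gripper_width: 0.196
```

Call:
apply_moves([
  [1, 0, 2, 0, 0, 0, 0],
  [1, 0, 2, 0, 0, 0, 0],
  [1, 0, 0, 0, 0, 0, 0],
])

```text
time: 14.2
tool_pos: [0.5335, -0.0705, 0.2565]
tool_rot: [-0.681, 0.682, 0.186, 0.189]
contact_force: [0.7, -0.8, -1.0]
gripper_width: 0.192
```

Call:
apply_moves([
  [1, 0, 2, 0, 0, 0, 0],
  [1, 0, 2, 0, 0, 0, 0],
  [1, 0, 0, 0, 0, 0, 0],
])

```text
time: 14.5
tool_pos: [0.5358, -0.0706, 0.2539]
tool_rot: [-0.681, 0.682, 0.186, 0.189]
contact_force: [-2.5, -0.1, 1.2]
gripper_width: 0.193
```

Call:
apply_moves([
  [1, 0, 2, 0, 0, 0, 0],
  [1, 0, 2, 0, 0, 0, 0],
  [1, 0, 0, 0, 0, 0, 0],
])

```text
time: 14.8
tool_pos: [0.538, -0.0707, 0.2513]
tool_rot: [-0.681, 0.682, 0.187, 0.19]
contact_force: [-7.1, 1.1, 7.9]
gripper_width: 0.194
```

```bash
python3 -c "
from h import *
potf()"
```

```text
t 14.8 tip in pot mm [  2.3154  -1.1119 -27.9608] ang 0.3908612157905777 F pot [-2.0895  1.1247 10.4037] |F| 10.670910534657295 0.19427226377107293
```

Call:
apply_moves([
  [1, 0, 0, 0, 0, 0, 0],
  [1, 0, 0, 0, 0, 0, 0],
  [1, 0, 0, 0, 0, 0, 0],
])

```text
time: 15.1
tool_pos: [0.538, -0.0706, 0.2515]
tool_rot: [-0.681, 0.682, 0.187, 0.19]
contact_force: [-6.9, -0.5, 6.2]
gripper_width: 0.192
```

Call:
apply_moves([
  [1, 0, 0, 0, 0, 0, 0],
  [1, 0, 0, 0, 0, 0, 0],
  [1, 0, 0, 0, 0, 0, 0],
])

```text
time: 15.4
tool_pos: [0.538, -0.0707, 0.2515]
tool_rot: [-0.681, 0.682, 0.187, 0.19]
contact_force: [-7.0, -0.1, 6.1]
gripper_width: 0.194
```

```bash
python3 -c "
from h import *
potf()
W=manip.grab_frame('scene');cv2.imwrite('pics/s5.png',W)"
```

```text
t 15.4 tip in pot mm [  2.3856  -1.0971 -27.779 ] ang 0.3948810696270121 F pot [-2.9332 -0.0944  8.8022] |F| 9.278541682873518 0.19388234293674675
```

Call:
apply_moves([
  [1, 0, -10, 0, 0, 0, 0],
  [1, 0, -20, 0, 0, 0, 0],
  [1, 0, -25, 0, 0, 0, 0],
  [1, 0, -20, 0, 0, 0, 0],
  [1, 0, 0, 0, 0, 0, 0],
  [1, 0, 0, 0, 0, 0, 0],
])

```text
time: 16.05
tool_pos: [0.4992, -0.0704, 0.3141]
tool_rot: [-0.681, 0.682, 0.186, 0.189]
contact_force: [0.2, 0.2, -1.5]
gripper_width: 0.19
```

```bash
python3 -c "
from h import *
potf();s,p,T=pose()
cv2.imwrite('pics/s6.png',manip.grab_frame('scene'));cv2.imwrite('pics/w6.png',manip.grab_frame('wrist'))
a,b=cv2.imread('pics/scene4.png'),cv2.imread('pics/s6.png')
print('lever diff',cv2.absdiff(a,b)[180:245,240:285].mean(),cv2.absdiff(a,b)[330:,:300].mean())
"
```

```text
t 16.05 tip in pot mm [ 0.6627 -0.8433 45.8536] ang 0.34313973904396583 F pot [-0.5257  0.2104 -1.3845] |F| 1.4958369871236588 0.19044626138306384
lever diff 2.080569800569801 2.1430987654320988
```

The lever hasn't moved (difference at noise level) and the tip is at +46 mm. Second press next.

Call:
apply_moves([
  [1, 0, 25, 0, 0, 0, 0],
  [1, 0, 25, 0, 0, 0, 0],
  [1, 0, 12, 0, 0, 0, 0],
  [1, 0, 4, 0, 0, 0, 0],
  [1, 0, 3, 0, 0, 0, 0],
  [1, 0, 2, 0, 0, 0, 0],
  [1, 0, 2, 0, 0, 0, 0],
  [1, 0, 2, 0, 0, 0, 0],
  [1, 0, 0, 0, 0, 0, 0],
])

```text
time: 17.05
tool_pos: [0.5377, -0.0706, 0.2518]
tool_rot: [-0.681, 0.682, 0.187, 0.189]
contact_force: [-7.3, -0.2, 5.3]
gripper_width: 0.193
```

Call:
apply_moves([
  [1, 0, 0, 0, 0, 0, 0],
  [1, 0, 0, 0, 0, 0, 0],
  [1, 0, 0, 0, 0, 0, 0],
])

```text
time: 17.35
tool_pos: [0.5377, -0.0706, 0.252]
tool_rot: [-0.681, 0.682, 0.187, 0.189]
contact_force: [-7.7, 1.0, 4.7]
gripper_width: 0.193
```

Call:
apply_moves([
  [1, 0, 0, 0, 0, 0, 0],
  [1, 0, 0, 0, 0, 0, 0],
  [1, 0, 0, 0, 0, 0, 0],
])

```text
time: 17.65
tool_pos: [0.5377, -0.0706, 0.252]
tool_rot: [-0.681, 0.682, 0.187, 0.189]
contact_force: [-7.4, 1.1, 4.6]
gripper_width: 0.192
```

Call:
apply_moves([
  [1, 0, -10, 0, 0, 0, 0],
  [1, 0, -25, 0, 0, 0, 0],
  [1, 0, -35, 0, 0, 0, 0],
  [1, 0, -40, 0, 0, 0, 0],
  [1, 0, -40, 0, 0, 0, 0],
  [1, 0, -35, 0, 0, 0, 0],
  [1, 0, -20, 0, 0, 0, 0],
  [1, 0, 0, 0, 0, 0, 7.6],
  [1, 0, 0, 0, 0, 0, 7.6],
  [1, 0, 0, 0, 0, 0, 7.6],
  [1, 0, 0, 0, 0, 0, 7.7],
  [1, 0, 0, 0, 0, 0, 0],
  [1, 0, 0, 0, 0, 0, 0],
])

```text
time: 18.95
tool_pos: [0.4332, -0.0701, 0.4263]
tool_rot: [0.707, -0.707, -0.001, -0.004]
contact_force: [-0.5, 0.4, -0.4]
gripper_width: 0.194
```

```bash
python3 - <<'E'
from h import *
s,p,T=pose();print(s["time"],p,s["contact_force"],s["gripper_width"])
to([.509,.3635,.40],frame([0,0,-1],[0,1,0]))
E
```

```text
18.95 [ 0.4332 -0.0701  0.4263] [-0.532   0.3815 -0.3829] 0.19433851229538923
t 18.95 shift tool mm [ 73.8811  26.8503 433.8607] turn deg [-0.0008 -0.2288  0.4492]
```

Call:
apply_moves([
  [1, 8.2, 2, 48.2, 0, 0, 0.4],
  [1, 8.2, 2, 48.2, 0, 0, 0],
  [1, 8.2, 2, 48.2, 0, 0, 0],
  [1, 8.2, 2, 48.2, 0, 0, 0],
  [1, 8.2, 2, 48.2, 0, 0, 0],
  [1, 8.2, 2, 48.2, 0, 0, 0],
  [1, 8.2, 2, 48.2, 0, 0, 0],
  [1, 8.2, 2, 48.2, 0, 0, 0],
  [1, 8.2, 2, 48.2, 0, 0, 0],
  [1, 0, 0, 0, 0, 0, 0],
  [1, 0, 0, 0, 0, 0, 0],
])

```text
time: 20.05
tool_pos: [0.5079, 0.3635, 0.4086]
tool_rot: [0.707, -0.707, 0.001, -0.001]
contact_force: [-0.4, -0.7, -1.5]
gripper_width: 0.192
```

```bash
python3 - <<'E'
from h import *
s,p,T=pose();print(s["time"],p,T[:,1],s["contact_force"],s["gripper_width"])
to([.509,.3635,.25],frame([0,0,-1],[0,1,0]))
w=manip.grab_frame("wrist");cv2.imwrite("pics/w7.png",w)
c=manip.calibration("wrist");K=np.linalg.inv(c["T_tool_cam"])
for q in([0,.168,0],[0,.168-.056,0],[0,.168-.207,0]):
    a=K[:3,:3]@np.array(q)+K[:3,3];a=c["mtx"]@a;print(a[:2]/a[2])
K=np.eye(4);K[:3,:3]=T;K[:3,3]=p;W=K@c["T_tool_cam"];print("cup pred",proj("",[.5085,.3634,.06],W,c["mtx"]))
E
```

```text
20.05 [0.5079 0.3635 0.4086] [-0.0003  0.001  -1.    ] [-0.3707 -0.7138 -1.4915] 0.19153360433544
t 20.05 shift tool mm [  1.1581 158.551   -0.1236] turn deg [-0.0548 -0.1967 -0.0164]
[275.9907 195.2006]
[275.8504 213.7933]
[274.7508 359.483 ]
cup pred [275.9485 164.3226]
```

View pics/w7.png

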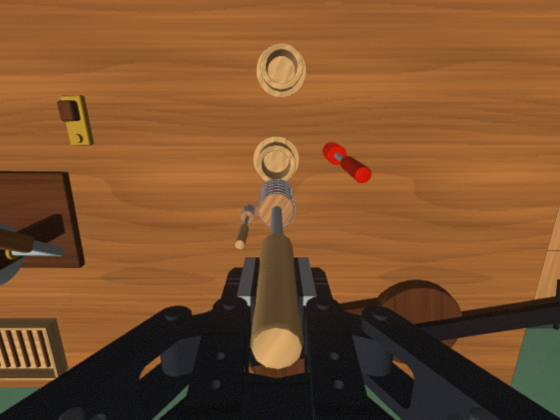

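Wrist view: brush straight in the hand as before, cup opening at (276,161) right ahead. Descending.

Call:
apply_moves([
  [1, 2, 45, 0.5, 0, 0, 0],
  [1, 0, 45, 0, 0, 0, 0],
  [1, 0, 20, 0, 0, 0, 0],
  [1, 0, 20, 0, 0, 0, 0],
  [1, 0, 30, 0, 0, 0, 0],
  [1, 0, 30, 0, 0, 0, 0],
  [1, 0, 20, 0, 0, 0, 0],
  [1, 0, 10, 0, 0, 0, 0],
  [1, 0, 5, 0, 0, 0, 0],
  [1, 0, 0, 0, 0, 0, 0],
])

```text
time: 21.1
tool_pos: [0.5104, 0.3633, 0.184]
tool_rot: [0.707, -0.707, 0.002, -0.002]
contact_force: [-0.4, 0.0, -1.3]
gripper_width: 0.194
```

Call:
apply_moves([
  [1, 0, 4, 0, 0, 0, 0],
  [1, 0, 3, 0, 0, 0, 0],
  [1, 0, 2, 0, 0, 0, 0],
  [1, 0, 0, 0, 0, 0, 0],
])

```text
time: 21.5
tool_pos: [0.5105, 0.3642, 0.175]
tool_rot: [0.707, -0.707, 0.002, -0.001]
contact_force: [0.4, -0.2, 2.7]
gripper_width: 0.192
```

Call:
apply_moves([
  [0, 0, -1, 0, 0, 0, 0],
  [0, 0, 0, 0, 0, 0, 0],
  [0, 0, 0, 0, 0, 0, 0],
  [0, 0, 0, 0, 0, 0, 0],
  [0, 0, 0, 0, 0, 0, 0],
  [0, 0, -20, 0, 0, 0, 0],
  [0, 0, -40, 0, 0, 0, 0],
  [0, 0, -45, 0, 0, 0, 0],
  [0, 0, -45, 0, 0, 0, 0],
  [0, 0, -45, 0, 0, 0, 0],
  [0, 0, 0, 0, 0, 0, 0],
])

```text
time: 22.6
tool_pos: [0.5123, 0.365, 0.3799]
tool_rot: [0.71, -0.705, -0.002, -0.006]
contact_force: [0.1, -0.3, 0.4]
gripper_width: 0.497
```

```bash
python3 - <<'E'
from h import *
s,p,T=pose();print(s["time"],p,s["gripper_width"])
w=manip.grab_frame("wrist");cv2.imwrite("pics/w8.png",w)
h=cv2.cvtColor(w,cv2.COLOR_BGR2HSV)
mk=((h[...,1]<150)&(h[...,2]>120)).astype(np.uint8)[110:260,225:330]
n,l,st,ct=cv2.connectedComponentsWithStats(mk)
for i in range(1,n):
    if st[i,4]>20:print(st[i,:5]+[225,110,0,0,0],ct[i]+[225,110])
c=manip.calibration("wrist");K=np.eye(4);K[:3,:3]=T;K[:3,3]=p;W=K@c["T_tool_cam"]
print(proj("",[.509,.3635,.213],W,c["mtx"]))
to([.50,.069,.38],frame([0,0,-1],[0,1,0]))
E
```

```text
22.6 [0.5123 0.365  0.3799] 0.4973437658100683
[ 249  131   49   67 1750] [273.3446 159.0971]
[236 203  17  21 158] [243.2025 215.2595]
[230 243  10  10  84] [234.2262 247.3929]
[273.089 190.056]
t 22.65 shift tool mm [ -10.2691   -5.6559 -295.5812] turn deg [-0.2569 -0.2497  0.3658]
```

View pics/w8.png

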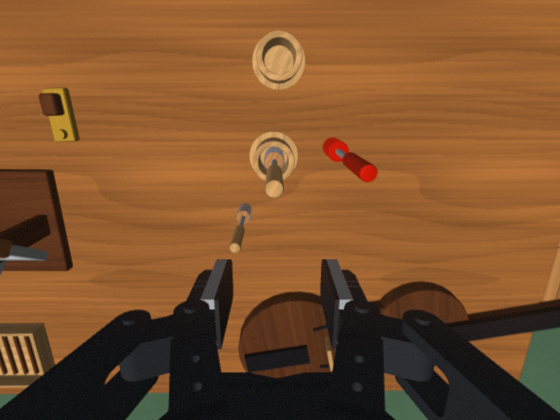

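Brush stands in its cup, handle end at (275,189) as predicted (273,190). Now swing the pot back.

Call:
apply_moves([
  [1, -1.5, 0, -42, 0, 0, 0],
  [1, -1.5, 0, -42, 0, 0, 0],
  [1, -1.5, 0, -42, 0, 0, 0],
  [1, -1.5, 0, -42, 0, 0, 0],
  [1, -1.5, 0, -42, 0, 0, 0],
  [1, -1.5, 0, -42, 0, 0, 0],
  [1, -1.5, 0, -42, 0, 0, 0.3],
  [1, 0, 0, 0, 0, 0, 0],
  [1, 0, 40, 0, 0, 0, 0],
  [1, 0, 45, 0, 0, 0, 0],
  [1, 0, 45, 0, 0, 0, 0],
  [1, 0, 20, 0, 0, 0, 0],
  [1, 0, 0, 0, 0, 0, 0],
])

```text
time: 23.95
tool_pos: [0.4942, 0.0706, 0.214]
tool_rot: [0.707, -0.707, 0.008, 0.005]
contact_force: [0.3, 0.6, 0.5]
gripper_width: 0.0
```

Call:
apply_moves([
  [1, 10, 0, 0, 0, 0, 0],
  [1, 8, 0, 0, 0, 0, 0],
  [1, 6, 0, 0, 0, 0, 0],
  [1, 5, 0, 0, 0, 0, 0],
  [1, 5, 0, 0, 0, 0, 0],
  [1, 5, 0, 0, 0, 0, 0],
  [1, 5, 0, 0, 0, 0, 0],
  [1, 5, 0, 0, 0, 0, 0],
])

```text
time: 24.75
tool_pos: [0.5458, 0.0698, 0.2209]
tool_rot: [0.707, -0.707, 0.005, 0.002]
contact_force: [-6.9, -0.0, 6.0]
gripper_width: 0.003
```

Call:
apply_moves([
  [1, 5, 0, 0, 0, 0, 0],
  [1, 5, 0, 0, 0, 0, 0],
  [1, 5, 0, 0, 0, 0, 0],
  [1, 5, 0, 0, 0, 0, 0],
  [1, 5, 0, 0, 0, 0, 0],
  [1, 5, 0, 0, 0, 0, 0],
  [1, 0, 0, 0, 0, 0, 0],
])

```text
time: 25.45
tool_pos: [0.5778, 0.0694, 0.2226]
tool_rot: [-0.707, 0.707, -0.003, 0.0]
contact_force: [-3.6, -0.6, 9.0]
gripper_width: 0.0
```

Call:
apply_moves([
  [1, 3, 0, 0, 0, 0, 0],
  [1, 2, 0, 0, 0, 0, 0],
  [1, 2, 0, 0, 0, 0, 0],
  [1, 0, 0, 0, 0, 0, 0],
])

```text
time: 25.85
tool_pos: [0.5851, 0.0694, 0.2237]
tool_rot: [-0.707, 0.707, -0.003, 0.001]
contact_force: [-4.9, -0.3, 11.3]
gripper_width: -0.0
```

Call:
apply_moves([
  [1, 1.5, 0, 0, 0, 0, 0],
  [1, 1, 0, 0, 0, 0, 0],
  [1, 0, 0, 0, 0, 0, 0],
])

```text
time: 26.15
tool_pos: [0.5876, 0.0694, 0.224]
tool_rot: [-0.707, 0.707, -0.002, 0.001]
contact_force: [-5.4, -0.0, 12.4]
gripper_width: 0.002
```

Call:
apply_moves([
  [1, 1, 0, 0, 0, 0, 0],
  [1, 1, 0, 0, 0, 0, 0],
  [1, 0, 0, 0, 0, 0, 0],
])

```text
time: 26.45
tool_pos: [0.5897, 0.0694, 0.2242]
tool_rot: [-0.707, 0.707, -0.002, 0.001]
contact_force: [-5.0, -0.1, 12.4]
gripper_width: -0.002
```

```bash
python3 - <<'E'
from h import *
a=manip.grab_frame("scene");b=manip.grab_frame("wrist")
f=lambda i,x,y,w,h,s:cv2.resize(i[y:y+h,x:x+w],(w*s,h*s),interpolation=cv2.INTER_CUBIC)
cv2.imwrite("pics/c9.png",np.hstack([f(a,180,120,100,150,4),f(b,80,80,400,300,1)[:,:].repeat(2,0)]))
E
```

```text
(no output)
```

View pics/c9.png

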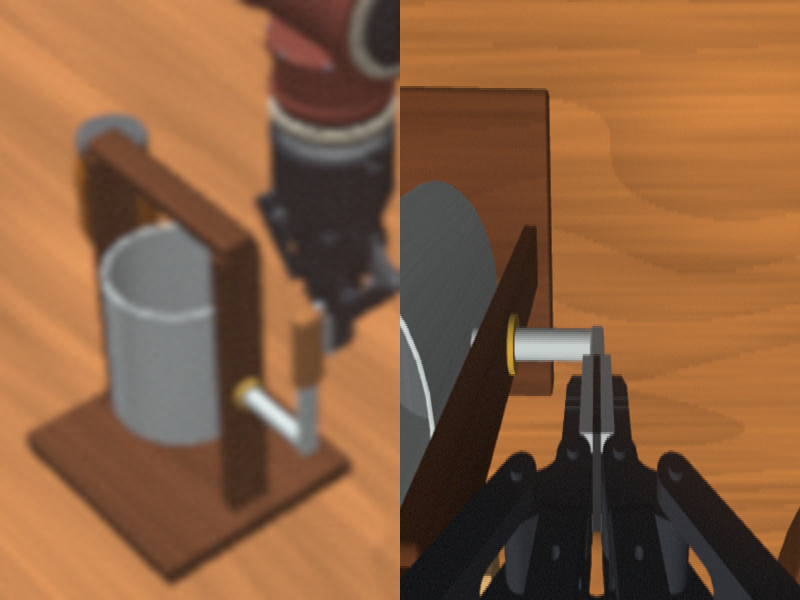

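Pot looks almost level. The scene crop shows the grip nearly vertical with the finger on its robot side. I'll push on gently to the stop.

Call:
apply_moves([
  [1, 1, 0, 0, 0, 0, 0],
  [1, 1, 0, 0, 0, 0, 0],
  [1, 0, 0, 0, 0, 0, 0],
])

```text
time: 26.85
tool_pos: [0.5914, 0.0693, 0.2243]
tool_rot: [-0.707, 0.707, -0.003, 0.001]
contact_force: [-6.3, -0.1, 14.1]
gripper_width: -0.004
```

Call:
apply_moves([
  [1, 1, 0, 0, 0, 0, 0],
  [1, 1, 0, 0, 0, 0, 0],
  [1, 0, 0, 0, 0, 0, 0],
])

```text
time: 27.15
tool_pos: [0.5915, 0.0693, 0.2243]
tool_rot: [-0.707, 0.707, -0.005, -0.001]
contact_force: [-14.9, -1.3, 18.7]
gripper_width: 0.002
```

Call:
apply_moves([
  [1, 1, 0, 0, 0, 0, 0],
  [1, 0, 0, 0, 0, 0, 0],
  [1, 0, 0, 0, 0, 0, 0],
])

```text
time: 27.45
tool_pos: [0.5915, 0.0693, 0.2243]
tool_rot: [-0.707, 0.707, -0.005, -0.002]
contact_force: [-18.6, -1.0, 20.1]
gripper_width: 0.005
```

Call:
apply_moves([
  [1, -5, 0, 0, 0, 0, 0],
  [1, -20, 0, 0, 0, 0, 0],
  [1, -30, 0, 0, 0, 0, 0],
  [1, 0, -40, 0, 0, 0, 0],
  [1, 0, -45, 0, 0, 0, 0],
  [1, 0, -45, 0, 0, 0, 0],
  [1, -10, -30, 0, 0, 0, 0],
  [1, -40, 0, 0, 0, 0, 0],
  [1, -40, 0, 0, 0, 0, 0],
  [1, 0, 0, 0, 0, 0, 0],
  [1, 0, 0, 0, 0, 0, 0],
])

```text
time: 28.55
tool_pos: [0.449, 0.0702, 0.3811]
tool_rot: [0.707, -0.707, 0.003, 0.0]
contact_force: [0.3, -0.0, -0.2]
gripper_width: -0.004
```

```bash
python3 - <<'E'
from h import *
s,p,T=pose();print(s["time"],p,s["contact_force"])
a=manip.grab_frame("scene");b=manip.grab_frame("top");cv2.imwrite("pics/s10.png",a);cv2.imwrite("pics/t10.png",b)
a0=cv2.imread("pics/scene0.png");b0=cv2.imread("pics/top0.png")
g=lambda i:cv2.cvtColor(i,cv2.COLOR_BGR2GRAY).astype(np.float32)
for n,i,j,r in(("pot",a0,a,(140,260,185,248)),("grip",a0,a,(185,240,245,275)),("brush",a0,a,(240,320,345,390)),("tin/jar s",a0,a,(145,215,150,215)),("plane s",a0,a,(210,245,275,315)),("plane t",b0,b,(212,245,265,295)),("tin t",b0,b,(145,180,380,415)),("jar t",b0,b,(202,235,385,420))):
    x,y=[g(k)[r[0]:r[1],r[2]:r[3]] for k in(i,j)];print(n,np.abs(x-y).mean(),cv2.phaseCorrelate(x,y))
f=lambda i,x,y,w,h,s:cv2.resize(i[y:y+h,x:x+w],(w*s,h*s),interpolation=cv2.INTER_CUBIC)
cv2.imwrite("pics/c10.png",np.hstack([f(a0,150,130,133,200,3)[:, :],f(a,150,130,133,200,3)]))
E
```

```text
28.55 [0.449  0.0702 0.3811] [ 0.3008 -0.0269 -0.234 ]
pot 4.130423 ((-0.2924618882017356, 0.0533498248917752), 0.9659240533908208)
grip 6.369091 ((-0.19380793933746077, 0.05313416753854483), 0.9006112799379561)
brush 4.849167 ((0.5955277260875924, 0.028557190627871876), 0.9673518273565505)
tin/jar s 4.927253 ((-0.3875795648473215, -0.04114383525421772), 0.8364872869885998)
plane s 4.430714 ((-0.012648295875401061, -0.014640181573682298), 0.9998621198866102)
plane t 32.570705 ((-10.050740078369934, 0.0500930674425355), 0.3313865379050926)
tin t 1.2163265 ((-0.00781877949060572, 0.03330169214641643), 1.004238673750265)
jar t 1.1541126 ((-0.03786892083229887, 0.035161155822699186), 1.0108771763833952)
```

View pics/s10.png

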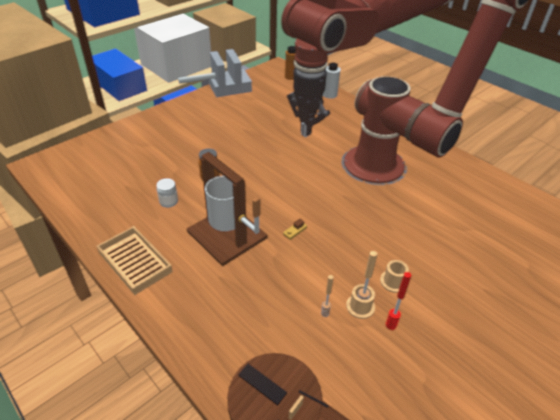

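The scene matches the start: pot level, brush in its cup at (368,280), bystanders in place. The plane is hidden in the top view only. Handing in.

```bash
python3 -c "
from plant import manip
print(manip.job_done())"
```

```text
the job is handed in; nothing more can be done
None
```

The whole job was carried out and handed in at about 29 s of the 72 s allowed; the hand-in gives no verdict.

- **Swing:** I pushed the pot over to about 30–31° and let go of the lever. It measured 30° from the rim in the top view and 32° from the grip tip in the scene view.
- **Scrubbing:** I took the larger non-red brush from the cup farthest from the base. I felt the plate about 24 mm below the pot's mid-height and pressed at about 9 N, then drew the brush end up to +46 mm. The second press was about 8 N. Each press was held for at least 0.6 s, with the end about 2–3 mm off the axis and less than 1° off line, going by the estimated pot pose.
- **Return:** I stood the brush back in its cup; a wrist picture showed its handle end within about 2 px of where it should be. I pushed the pot back until the lever stopped moving and the force rose to about 19 N, then withdrew.

**Last checks:** in the scene view the pot and lever grip are within 0.3 px of their start, and the plane has not shifted. The jar and tin are unshifted in the top view. The wrist force is about 0.

**Two oddities:**
- The plane could not be compared in the top view, because the arm hid it.
- During the return push there was an unexpectedly high upward force of 12–20 N. I think it was friction on the lever grip but did not establish that; it was gone after backing off.

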